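Push a painted panel through the curing tunnel

ROBOT

A 6-joint arm with a two-finger parallel gripper is mounted at the origin on the work surface. World frame = base frame: x ahead of the robot, y to its left, z up, the work surface at z = 0. Lengths are in m, angles in rad, forces in N, time in s.
With the tool pointing down it reaches from about 0.275 to 0.825 m from the base axis. Payload 5.2 kg.
Tool frame: the origin (TCP) lies at the very end of the fingers, on their centre line; the grasp point (between the pads) lies 19 mm behind it (manip.grip_point_offset is the distance from the TCP to the grasp point, in m); z points along the fingers, y is the line along which they close (so a half turn about z gives the same grasp; the last joint's range is limited). The gripper opens to 93 mm and grips with 3 to 60 N. Pads are 15 mm wide; open, the fingers measure 128 mm over their backs; the gripper's body (75 mm by 188 mm) begins 65 mm behind the grasp point.
Start: joints at [-1.521, 0.259, 1.535, -0, 1.348, -0.203], TCP at [0.138, -0.533, 0.189] pointing down, gripper open.
Joint ranges: [-3.14, 3.14], [-0.91, 2.08], [0.19, 2.58], [-1.22, 4.36], [0.22, 2.71], [-3.12, 3.12]. Speed limits (rad/s): [2.57, 2.57, 3.14, 3.14, 3.14, 3.14].

INTERFACE

Orientations are given as [roll, pitch, yaw] about the fixed x, y, z axes, in that order (R = Rz(yaw) Ry(pitch) Rx(roll)).
In Python, from plant import status, read_camera, manip, spotter gives the robot as it stands.
- The arm moves only by the shell command python3 -m pendant 'ROWS' [FORCE]. ROWS is JSON, a list of rows, each a list of 3 entries, a list of its own where there are three numbers: the shift along the tool's x, y, z in mm, then the turn, a rotation vector about the tool's x, y, z in rad, then the opening, from -1 (shut) to 1 (fully open), so that 0 is half open. A call has exactly 10 rows; each row is the pose to reach, as a shift and turn from the pose commanded when the call began, along the tool's axes at that moment; what a row does not reach only later rows make up. A row lasts 1/8 s, in which the tool goes at most 62.5 mm and 10.7 degrees, less where a joint would pass 70% of its speed; a pose out of reach is approached as far as the arm can. A call with a gripper value outside its range is refused whole. The fingers move at their own pace and stop on an object; FORCE is the grip in N (left out, the last holds). Time passes only in rows, so rows that repeat a pose let the fingers close, or fill a call up. It gives the time, the measured TCP pose, the force, the opening and the grip force at its end, in the units of the state.
- status.get_obs(): the state, without advancing time (a new reading comes with each control period).
- read_camera(name): name is "side" or "top" or "wrist"; returns a dict with "img" (420x560x3 uint8, red, green, blue), "range_z" (420x560 float32, m along the optical axis (not along the pixel's ray), 0 where there is no reading), "fx", "fy", "cx", "cy" (pixels), "dist_coeffs" ([k1, k2, p1, p2, k3] as OpenCV has them; the pictures are not rectified), "view" (4x4, takes a point from world to camera coordinates); the wrist camera has in their place "T_tool_cam" (4x4, takes a point from camera to tool coordinates, whose origin is the TCP and whose axes are the flange's). Camera axes: x right, y down, z forward; pixel columns grow to the right and rows downward; lengths in m; the calibration is good to about 2 mm. A picture is of the moment at which its call begins: read the wrist's pose just before it.
- manip.finish_job(): hands the job in; it is judged then, once.
Trained networks look in the newest picture that a camera, given by its name, has taken for a name from the list of things; names that differ only in an ending like _2 or _b are one class to them, and where a whole thing is asked for, a point or a joint stands for the part that bears it (a point fixed in the world has none). Each returns a list of dicts, best first, with "conf" (0 to 1); they miss things now and then, are a little off and sometimes report something else, mostly with a low value. They report only what shows in the picture. A call takes as long as a camera call. They do not tell look-alikes from the thing itself.
- spotter.regions_of(camera, target): "region" (420x560 bool, what is visible of it) and "rect" ([left, top, width, height] in pixels, round what is visible of it).
The state is a dict: "time": time; "joint_pos": joint angles; "joint_velocities": joint speeds; "joint_torque": joint torques, N m; "eef_pos": TCP position; "orientation": TCP orientation; "force": force on the tool from outside, world axes, zero at the start; "moment": the same for the moment, N m; "gripper_width": finger opening in m; "grip_force": force on a finger pad.
Only numpy, scipy, OpenCV 4.12 (cv2) and the standard library are available. Lean on these libraries where they do the work, as an engineer would, in place of code of your own. Each camera call takes 0.05 s, during which the arm holds its last target. There are 200 camera calls.

TASK

Pick up the red push stick and use its nose to push the yellow painted panel along its lane, in under the low guard of the light-curing tunnel and all the way out on the other side, so that it lies flat on the outfeed bed wholly clear of the guard. The paint is wet: only the stick may touch the panel, never the robot itself, and the blue panel in the other lane must stay where it is. Then lay the push stick back down flat on the table, off the machine.

Things in the scene. Friction and masses are not known exactly. Their poses are not given: they have to be found in the camera images.
- push_stick: (Sizes in mm.) Red stick, 0.13 kg, flat on the table, nose roughly away from the robot, a brush about 100 mm beside it. Bar 24 wide, 14 high along its x from -45 to +130; the black tip at +130 is the flat nose that pushes. Handle block 50 (x) by 24 (y), 62 high overall, at the origin: grip it across y from above, 42 above the underside. Origin: handle centre, underside; z up.
- yellow_panel: (Sizes in mm.) Wooden panel with a yellow painted top, 64 wide (x), 80 long (y), 14 thick, about 70 g, slides freely. Origin: centre of its underside; y along the lane. Starts flat on the infeed bed in one of the two lanes, in front of the guard.
- blue_panel: Same size of panel with a blue painted top, on the infeed bed in the other lane. A bystander: leave it.
- tunnel: (Sizes in mm.) Fixed curing tunnel, fed along its +y. Origin: guard centre, table height; z up. Bed top 12 high, 168 wide, y -215 (open end) to +182 (stop 14 high). Two lanes 72 wide at x = -42 and +42, fences 10 above the bed. Guard: white box 180 wide, y -30 to +30, top 95 above the table; under it each lane has an opening 72 wide, 38 high above the bed.
Mind the look-alikes: they are no part of the job. What is shaped like the yellow_panel but pink is not meant. Several things look just like the push_stick: the one meant starts nearest to the robot's base.

How it is judged:
By the outcome, as a careful person would: the job done as asked, in the order asked, and still so for the second after the job is handed in, with the robot touching nothing.
It also fails if it takes over 59 s, if anything falls off the work surface, if the arm or the gripper's body presses on something with over 40 N, if the wrist force passes 120 N, or if a joint passes its speed limit or range.

## Working session

There is one attempt and no reset: what is moved stays moved. The work goes in short steps, Python scripts to look and compute and a shell command to move; the robot and the scene stay as the last step left them, time stands still between calls to the robot, and variables do not carry over. Pictures are saved under pics/ and viewed, at most 10 in all, crops included, and the job is handed in when it is done.

```bash
ls; mkdir -p pics; cat > h.py <<'E'
import numpy as np, cv2
from plant import status, read_camera, manip, spotter
from scipy.spatial.transform import Rotation as R
def tool():
    o=status.get_obs(); T=np.eye(4); T[:3,:3]=R.from_euler('xyz',o['orientation']).as_matrix(); T[:3,3]=o['eef_pos']; return T
def cam(name):
    T=tool(); c=read_camera(name)
    c['W']=T@c['T_tool_cam'] if name=='wrist' else np.linalg.inv(c['view'])
    return c
def cloud(c):
    h,w=c['range_z'].shape
    K=np.array([[c['fx'],0,c['cx']],[0,c['fy'],c['cy']],[0,0,1.]])
    u,v=np.meshgrid(np.arange(w),np.arange(h))
    p=cv2.undistortPoints(np.stack([u,v],-1).reshape(-1,1,2).astype(np.float64),K,np.array(c['dist_coeffs'],float)).reshape(h,w,2)
    z=c['range_z']; P=np.dstack([p[...,0]*z,p[...,1]*z,z])
    X=P@c['W'][:3,:3].T+c['W'][:3,3]; X[z==0]=np.nan
    return X
def save(n,img): cv2.imwrite('pics/'+n,cv2.cvtColor(img,cv2.COLOR_RGB2BGR))
E
python3 - <<'E'
from h import *
c=cam('top'); X=cloud(c); save('top.png',c['img']); np.save('top.npy',X); np.save('topimg.npy',c['img'])
for t in ['push_stick','yellow_panel','blue_panel','tunnel']:
    for r in spotter.regions_of('top',t):
        m=r['region']; p=X[m]; print(t,round(r['conf'],2),r['rect'],np.nanmedian(p,0).round(3),np.nanpercentile(p[:,2],95).round(3))
s=cam('side'); save('side.png',s['img'])
print(status.get_obs()['orientation'],status.get_obs()['time'])
E
```

```text
pics
push_stick 0.92 [355.1, 181.0, 15.9, 67.6] [ 0.554 -0.43   0.016] 0.064
push_stick 0.81 [388.8, 189.7, 70.8, 29.5] [ 0.597 -0.598  0.016] 0.064
yellow_panel 0.66 [161.7, 182.8, 35.6, 24.7] [0.609 0.03  0.026] 0.031
yellow_panel 0.57 [259.2, 225.0, 27.4, 34.0] [ 0.499 -0.204  0.014] 0.019
blue_panel 0.69 [70.6, 171.4, 160.1, 79.5] [0.563 0.112 0.015] 0.097
blue_panel 0.62 [165.2, 216.7, 35.1, 20.8] [0.528 0.015 0.027] 0.031
[-3.14093008e+00 -1.32229820e-04  2.52747919e-01] 0.3
```

View pics/top.png

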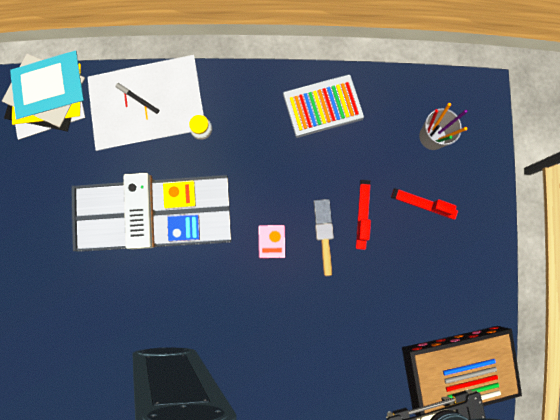

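View pics/side.png

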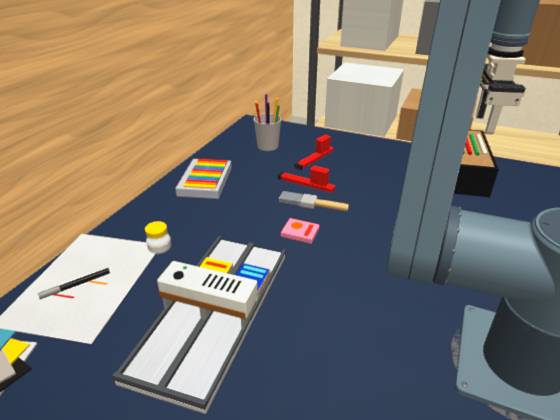

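Top view: the real sticks are candidates A, red at (363,215), nose up and a brush 100 mm beside it at (323,235), and B, red at (425,203). A's handle, at (363,232), is nearest the base, so A is chosen. The yellow panel is at (180,194) in the far lane and blue at (183,228). Pink, at (272,241), is a decoy. The side view agrees; the guard is at (207,287).

```bash
python3 - <<'E'
from h import *
X=np.load('top.npy'); I=np.load('topimg.npy'); H=cv2.cvtColor(I,cv2.COLOR_RGB2HSV)
def rect(m,n):
    p=X[m&np.isfinite(X[...,2])]; r=cv2.minAreaRect((p[:,:2]*1000).astype(np.float32)); print(n,np.round(r[0],1),np.round(r[1],1),round(r[2],2),'z',np.nanmedian(p[:,2]).round(4),len(p))
uu,vv=np.meshgrid(np.arange(560),np.arange(420))
box=lambda a,b,c,d:(uu>=a)&(uu<c)&(vv>=b)&(vv<d)
Z=X[...,2]
red=((H[...,0]<6)|(H[...,0]>174))&(H[...,1]>150)&(H[...,2]>90)
rect(red&box(350,175,378,255),'stickA'); rect(red&box(350,175,378,255)&(Z>.05),'handleA'); rect(box(350,175,378,255)&(Z>.01)&(Z<.025),'barA')
rect(red&box(385,180,465,225)&(Z>.05),'handleB')
rect(box(60,165,240,260)&(Z>.088),'guard'); rect(box(60,165,240,260)&(Z>.008)&(Z<.04),'bed')
rect(box(155,175,235,212)&(Z>.0235)&(H[...,1]>100)&(H[...,0]>10)&(H[...,0]<35),'yellow')
rect(box(155,212,235,248)&(Z>.0235)&(H[...,0]>90)&(H[...,0]<125)&(H[...,1]>100),'blue')
rect(box(300,190,345,280)&(Z>.006),'brush')
rect(box(245,215,300,270)&(Z>.006),'pink')
save('crop.png',cv2.resize(I[160:290,290:480],None,fx=4,fy=4,interpolation=cv2.INTER_CUBIC))
E
```

```text
stickA [ 566.  -436.6] [ 35.6 164.2] 86.03 z 0.0166 715
handleA [ 529.9 -428.9] [25.3 49.3] 86.49 z 0.0622 215
barA [ 571.7 -434.1] [ 32.3 173.5] 85.08 z 0.0146 466
handleB [ 587.1 -631.8] [51.6 25.3] 71.74 z 0.0617 204
guard [561.6 118.6] [180.6  61.1] 4.1 z 0.0956 1795
bed [570.1 118.1] [221.3 464.5] 2.63 z 0.0151 8331
yellow [610.8  30.5] [67.1 78.4] 7.12 z 0.0267 630
blue [527.6  16.7] [60.9 76.5] 3.97 z 0.0269 500
brush [ 519.2 -330.2] [224.2 109.7] 1.2 z 0.0183 995
pink [ 497.6 -205.4] [135.3 135.7] 1.06 z 0.0143 854
```

View pics/crop.png

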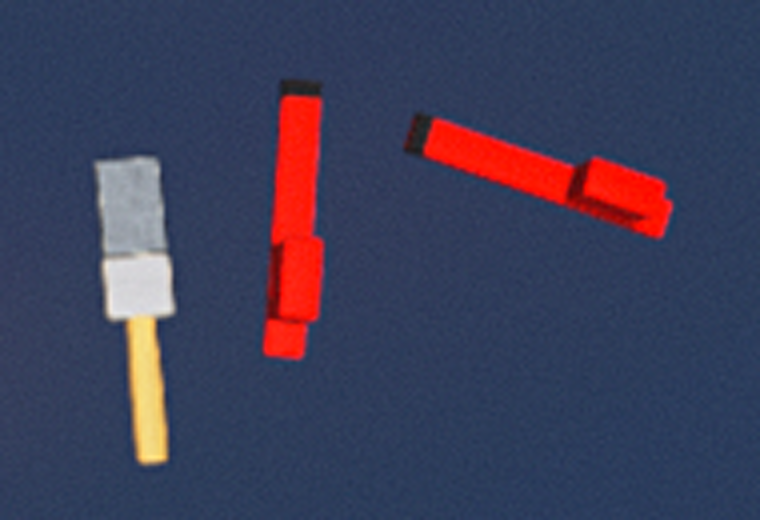

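A's handle is at (530,-429) mm, 0.68 m from the base, against 0.86 m for B. The crop confirms A: nose at (300,88), handle at (300,278), brush at (135,310). The tunnel is at (561.6,118.6) mm with yaw 4.1°. Yellow is at tunnel x +43, y -91, which fits the lane.

```bash
python3 - <<'E'
from h import *
X=np.load('top.npy'); p=X[320:395,400:525]; print(np.nanpercentile(p.reshape(-1,3),[1,50,99],axis=0).round(3))
E
python3 -m pendant '[[[10,0,-60],[0,0,0],0.1],[[70,0,-80],[0,0,0.05],0.1],[[130,0,-80],[0,0,0.1],0.1],[[190,0,-80],[0,0,0.15],0.1],[[250,0,-60],[0,0,0.2],0.1],[[310,-1,-40],[0,0,0.25],0.1],[[370,-2,-10],[0,0,0.3],0.1],[[405,-3,20],[0,0,0.318],0.1],[[405,-3,20],[0,0,0.318],0.1],[[405,-3,20],[0,0,0.318],0.1]]' 40
```

```text
[[ 0.019 -1.225 -0.755]
 [ 0.219 -0.668  0.089]
 [ 0.304 -0.535  0.309]]
time: 1.55
eef_pos: [0.5286, -0.4287, 0.1692]
orientation: [3.141, 0.0, -0.065]
force: [0.1, 0.3, 0.7]
gripper_width: 0.0509
grip_force: 0.0
```

```bash
python3 - <<'E'
from h import *
c=cam('wrist'); X=cloud(c); H=cv2.cvtColor(c['img'],cv2.COLOR_RGB2HSV); save('w1.png',c['img'])
for r in spotter.regions_of('wrist','push_stick'):
    m=r['region']; print(r['conf'],r['rect'])
red=((H[...,0]<6)|(H[...,0]>174))&(H[...,1]>150)&(H[...,2]>60)&np.isfinite(X[...,2])
for n,m in (('h',red&(X[...,2]>.055)&(X[...,2]<.07)),('bar',red&(X[...,2]>.0115)&(X[...,2]<.017))):
    p=X[m]; r=cv2.minAreaRect((p[:,:2]*1000).astype(np.float32)); print(n,len(p),np.round(r,1) if 0 else r, np.median(p[:,2]), p.min(0).round(3),p.max(0).round(3))
E
```

```text
0.67 [354.0, 71.5, 186.0, 70.5]
0.6 [265.8, 53.3, 30.2, 179.3]
h 2191 ((556.035400390625, -535.1232299804688), (51.73972702026367, 253.39024353027344), 15.162603378295898) 0.062479925902612754 [ 0.503 -0.659  0.055] [ 0.604 -0.417  0.065]
bar 4794 ((555.8681640625, -546.3190307617188), (250.77955627441406, 162.4849395751953), 85.95453643798828) 0.014786298827265815 [ 0.482 -0.673  0.012] [ 0.646 -0.416  0.017]
```

View pics/w1.png

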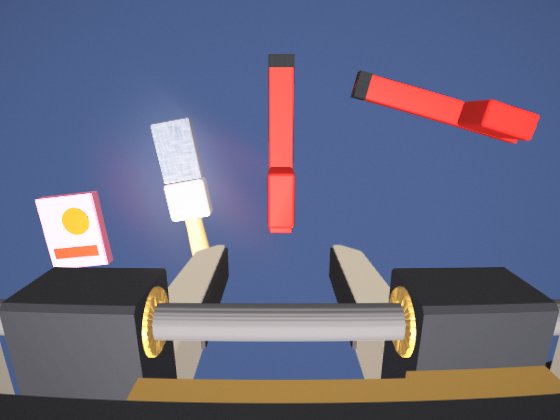

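The wrist view shows stick A upright at (281,140), with its handle at (281,198), aligned with the fingers. B is off to the right at (445,105).

```bash
python3 - <<'E'
from h import *
c=cam('wrist'); X=cloud(c); H=cv2.cvtColor(c['img'],cv2.COLOR_RGB2HSV); T=tool()
red=((H[...,0]<6)|(H[...,0]>174))&(H[...,1]>150)&(H[...,2]>60)&np.isfinite(X[...,2]); red[:,320:]=0
for n,m in (('h',red&(X[...,2]>.055)&(X[...,2]<.07)),('bar',red&(X[...,2]>.0115)&(X[...,2]<.017))):
    p=X[m]; q=(p-T[:3,3])@T[:3,:3]; print(n,cv2.minAreaRect((p[:,:2]*1000).astype(np.float32)),'tool',(1e3*np.percentile(q,[1,99],axis=0)).round(1))
E
```

```text
h ((527.4071655273438, -430.215576171875), (23.75494956970215, 49.43372344970703), 85.96639251708984) tool [[-25.4 -11.5 106.5]
 [ 23.6  11.7 114.2]]
bar ((563.7803344726562, -432.6580505371094), (23.626832962036133, 163.50001525878906), 86.28150177001953) tool [[-44.6 -11.5 154.3]
 [116.2  11.8 158. ]]
```

```bash
python3 -m pendant '[[[-1,0,50],[0,0,0],0.1],[[-1,0,100],[0,0,0],0.1],[[-1,0,135],[0,0,0],0.1],[[-1,0,146],[0,0,0],0.1],[[-1,0,146],[0,0,0],-1],[[-1,0,146],[0,0,0],-1],[[-1,0,146],[0,0,0],-1],[[-1,0,146],[0,0,0],-1],[[-1,0,146],[0,0,0],-1],[[-1,0,146],[0,0,0],-1]]' 40
```

```text
time: 2.95
eef_pos: [0.5288, -0.4293, 0.0248]
orientation: [3.139, -0.002, -0.065]
force: [-0.9, 0.4, 6.7]
gripper_width: 0.0234
grip_force: 40.0
```

```bash
python3 -m pendant '[[[0,0,-50],[0,0,0],-1],[[0,-10,-100],[0,0,-0.1],-1],[[10,-50,-100],[0,0,-0.28],-1],[[20,-90,-100],[0,0,-0.46],-1],[[30,-130,-100],[0,0,-0.64],-1],[[45,-170,-100],[0,0,-0.82],-1],[[60,-200,-100],[0,0,-1.0],-1],[[70,-230,-100],[0,0,-1.18],-1],[[79,-250,-100],[0,0,-1.36],-1],[[79,-263,-100],[0,0,-1.54],-1]]' 40
python3 -m pendant '[[[0,0,0],[0,0,-0.16],-1],[[0,0,0],[0,0,-0.16],-1],[[0,0,0],[0,0,-0.16],-1],[[0,0,0],[0,0,-0.16],-1],[[0,0,0],[0,0,-0.16],-1],[[0,0,0],[0,0,-0.16],-1],[[0,0,0],[0,0,-0.16],-1],[[0,0,0],[0,0,-0.16],-1],[[0,0,0],[0,0,-0.16],-1],[[0,0,0],[0,0,-0.16],-1]]'
python3 - <<'E'
from h import *
c=cam('wrist'); X=cloud(c); H=cv2.cvtColor(c['img'],cv2.COLOR_RGB2HSV); T=tool(); save('w2.png',c['img']); print(T[:3,3],status.get_obs()['orientation'])
th=np.radians(4.1); g=np.array([.5616,.1186]); A=np.array([[np.cos(th),np.sin(th)],[-np.sin(th),np.cos(th)]])
def rep(n,m):
    p=X[m&np.isfinite(X[...,2])]; q=(p-T[:3,3])@T[:3,:3]; t=(p[:,:2]-g)@A.T
    r=cv2.minAreaRect((p[:,:2]*1000).astype(np.float32)); print(n,len(p),r,'z',np.median(p[:,2]),'\n tool',(1e3*np.percentile(q,[1,99],axis=0)).round(1).tolist(),'tunnel',(1e3*np.percentile(t,[1,99],axis=0)).round(1).tolist())
Z=X[...,2]; h=H[...,0]; s=H[...,1]>100
red=((h<6)|(h>174))&s&(H[...,2]>60)&(Z>.05)
rep('stick',red)
n,l,st,_=cv2.connectedComponentsWithStats((red).astype(np.uint8)); print(st[1:][st[1:,4]>100])
rep('yellow',(h>8)&(h<35)&s&(Z>.022)&(Z<.032)&(X[...,1]>-.05)&(X[...,1]<.1))
rep('blue',(h>95)&(h<125)&s&(Z>.022)&(Z<.032)&(X[...,1]>-.05)&(X[...,1]<.1))
rep('guard',(Z>.088)&(Z<.1)&(X[...,1]>.07)&(X[...,1]<.2)&(H[...,1]<40))
E
```

```text
time: 4.2
eef_pos: [0.6243, -0.1693, 0.1226]
orientation: [-3.141, -0.001, 1.482]
force: [-1.1, 0.3, -1.5]
gripper_width: 0.0231
grip_force: 40.0
time: 5.45
eef_pos: [0.6239, -0.1709, 0.123]
orientation: [-3.142, 0.0, 1.635]
force: [0.1, 0.2, -0.6]
gripper_width: 0.0232
grip_force: 40.0
[ 0.62393809 -0.17094622  0.12296761] [ 3.14158889e+00 -2.89765553e-06  1.63483370e+00]
stick 12008 ((634.3868408203125, -120.57765197753906), (52.015602111816406, 137.04444885253906), 3.000187873840332) z 0.11377671651914678 
 tool [[-16.9, -12.0, -39.6], [116.8, 11.6, 11.6]] tunnel [[29.5, -310.1], [53.7, -176.4]]
[[  254    29    50   275 12007]]
yellow 209 ((529.14111328125, -22.58089828491211), (63.96310043334961, 5.9325361251831055), 8.879128456115723) z 0.025018634895861036 
 tool [[153.2, -115.9, 95.9], [159.6, -53.7, 100.9]] tunnel [[-73.2, -139.4], [-11.1, -133.3]]
blue 635 ((527.7230224609375, -19.496124267578125), (62.69882583618164, 6.568143367767334), 2.228963851928711) z 0.026939027299972773 
 tool [[154.7, -116.2, 94.4], [160.9, -55.5, 97.6]] tunnel [[-73.5, -137.9], [-12.9, -131.5]]
  return _methods._mean(a, axis=axis, dtype=dtype,
  ret = ret.dtype.type(ret / rcount)
Traceback (most recent call last):
IndexError: index -1 is out of bounds for axis 0 with size 0
```

View pics/w2.png

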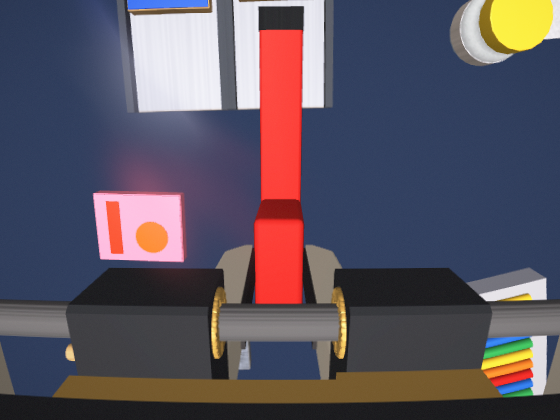

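The wrist view shows the stick held straight, nose at (281,18) over the yellow lane, end of the bed at y≈105, and the panel just ahead. The pink decoy and the jar are clear of the path. Next I lower it behind the panel.

```bash
python3 -m pendant '[[[0,-1,30],[0,0,-0.007],-1],[[0,-1,60],[0,0,-0.007],-1],[[0,-1,78],[0,0,-0.007],-1],[[0,-1,84],[0,0,-0.007],-1],[[0,-1,84],[0,0,-0.007],-1],[[0,-1,84],[0,0,-0.007],-1],[[0,-1,84],[0,0,-0.007],-1],[[0,-1,84],[0,0,-0.007],-1],[[0,-1,84],[0,0,-0.007],-1],[[0,-1,84],[0,0,-0.007],-1]]' 40
cat > look.py <<'E'
from h import *
import sys
th=np.radians(4.1); g=np.array([.5616,.1186]); A=np.array([[np.cos(th),np.sin(th)],[-np.sin(th),np.cos(th)]])
T=tool(); print('tcp tunnel',(1e3*A@(T[:2,3]-g)).round(1),'z',T[2,3].round(4),'yaw',status.get_obs()['orientation'][2].round(3))
c=cam('wrist'); X=cloud(c); H=cv2.cvtColor(c['img'],cv2.COLOR_RGB2HSV)
p=X[((H[...,0]<6)|(H[...,0]>174))&(H[...,1]>130)]; p=p[np.isfinite(p[:,2])]; q=1e3*(p-T[:3,3])@T[:3,:3]
for a,b in ((28,50),(50,75),(75,100),(100,118)):
    k=(q[:,0]>a)&(q[:,0]<b)&(abs(q[:,1])<12); print(a,b,'bar top z',np.median(p[k,2]).round(4),'ymid',q[k,1].mean().round(1))
s=cam('top'); X=cloud(s); H=cv2.cvtColor(s['img'],cv2.COLOR_RGB2HSV); Z=X[...,2]
t=1e3*((X[...,:2]-g)@A.T)
def rep(n,m):
    p=t[m&np.isfinite(Z)]
    if len(p)>20: print(n,len(p),np.percentile(p,[1,99],axis=0).round(1).tolist(),cv2.minAreaRect(p.astype(np.float32)),np.median(Z[m&np.isfinite(Z)]).round(4))
    else: print(n,'none')
inb=(abs(t[...,0])<90)&(t[...,1]>-215)&(t[...,1]<190)&(Z>.02)&(Z<.034)
rep('yellow',inb&(t[...,0]>0)&(H[...,0]>8)&(H[...,0]<35)&(H[...,1]>100))
rep('blue',inb&(t[...,0]<0)&(H[...,0]>90)&(H[...,0]<125)&(H[...,1]>100))
save(sys.argv[1],cv2.resize(s['img'][150:290,40:300],None,fx=3,fy=3,interpolation=cv2.INTER_CUBIC))
E
python3 look.py p1.png
```

```text
time: 6.75
eef_pos: [0.623, -0.1711, 0.039]
orientation: [3.141, 0.0, 1.642]
force: [-0.1, 0.3, -1.3]
gripper_width: 0.0233
grip_force: 40.0
tcp tunnel [  40.5 -293.3] z 0.039 yaw 1.642
28 50 bar top z 0.0293 ymid 0.3
50 75 bar top z 0.0291 ymid 0.1
75 100 bar top z 0.0291 ymid 0.2
100 118 bar top z 0.029 ymid 0.3
yellow 256 [[15.2, -96.0], [74.6, -51.4]] ((43.58657455444336, -74.76021575927734), (62.289127349853516, 47.30928039550781), 0.2237710952758789) 0.0265
blue none
```

View pics/p1.png

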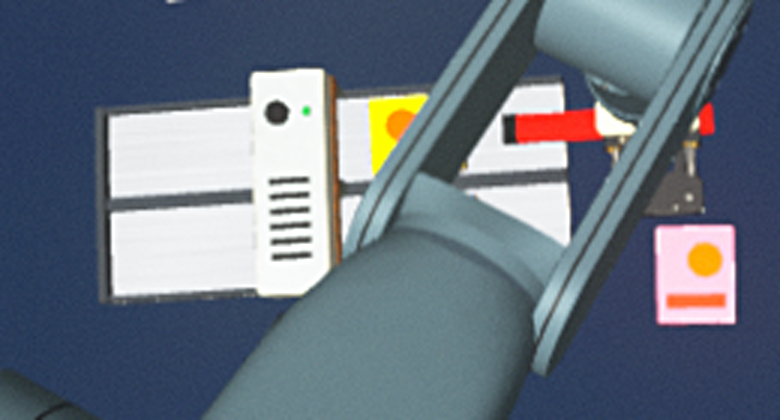

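The crop shows the nose at (510,130), right behind the yellow panel (around (400,130)) in the far lane. The bar is level. I shift 2 mm to centre it and push gently.

```bash
python3 -m pendant '[[[10,2,0],[0,0,0],-1],[[22,2,0],[0,0,0],-1],[[30,2,0],[0,0,0],-1],[[38,2,0],[0,0,0],-1],[[48,2,0],[0,0,0],-1],[[58,2,0],[0,0,0],-1],[[68,2,0],[0,0,0],-1],[[78,2,0],[0,0,0],-1],[[88,2,0],[0,0,0],-1],[[93,2,0],[0,0,0],-1]]' 40
python3 look.py p2.png
```

```text
time: 8.1
eef_pos: [0.6182, -0.0773, 0.0389]
orientation: [-3.141, -0.0, 1.642]
force: [0.4, -0.7, -1.0]
gripper_width: 0.0232
grip_force: 40.0
tcp tunnel [  42.5 -199.4] z 0.0389 yaw 1.642
28 50 bar top z 0.0291 ymid 0.2
50 75 bar top z 0.029 ymid 0.0
75 100 bar top z 0.029 ymid 0.2
100 118 bar top z 0.0289 ymid 0.3
yellow 288 [[12.3, -70.1], [74.1, -25.4]] ((44.213958740234375, -47.523441314697266), (44.512001037597656, 63.369224548339844), 88.48990631103516) 0.0265
blue 210 [[-44.0, -106.4], [-10.9, -62.0]] ((-28.80632209777832, -85.08926391601562), (36.67958068847656, 46.62567138671875), 1.0624568462371826) 0.0268
```

```bash
python3 -c "
from h import *
print(cam('wrist')['T_tool_cam'].round(3))"
python3 -m pendant '[[[10,0,0],[0,0,0],-1],[[20,0,0],[0,0,0],-1],[[30,0,0],[0,0,0],-1],[[40,0,0],[0,0,0],-1],[[50,0,0],[0,0,0],-1],[[60,0,0],[0,0,0],-1],[[70,0,0],[0,0,0],-1],[[80,0,0],[0,0,0],-1],[[86,0,0],[0,0,0],-1],[[88,0,0],[0,0,0],-1]]' 40
python3 look.py p3.png
```

```text
[[ 0.    -0.968 -0.251  0.07 ]
 [ 1.     0.     0.    -0.001]
 [ 0.    -0.251  0.968 -0.197]
 [ 0.     0.     0.     1.   ]]
time: 9.5
eef_pos: [0.612, 0.0101, 0.0389]
orientation: [-3.142, 0.0, 1.642]
force: [-0.1, -0.1, -1.7]
gripper_width: 0.0235
grip_force: 40.0
tcp tunnel [  42.6 -111.8] z 0.0389 yaw 1.642
28 50 bar top z 0.0291 ymid 0.2
50 75 bar top z 0.0289 ymid -0.0
75 100 bar top z 0.0288 ymid 0.4
100 118 bar top z nan ymid nan
yellow 204 [[12.3, 51.2], [73.8, 84.7]] ((39.31782531738281, 59.48040771484375), (31.263648986816406, 70.61344909667969), 67.51476287841797) 0.0265
blue 375 [[-71.0, -136.8], [-11.5, -61.1]] ((-41.07210159301758, -98.77635192871094), (60.63359832763672, 76.98886108398438), 0.7745516300201416) 0.0267
  return _methods._mean(a, axis=axis, dtype=dtype,
  ret = ret.dtype.type(ret / rcount)
look.py:8: RuntimeWarning: Mean of empty slice.
  k=(q[:,0]>a)&(q[:,0]<b)&(abs(q[:,1])<12); print(a,b,'bar top z',np.median(p[k,2]).round(4),'ymid',q[k,1].mean().round(1))
```

View pics/p3.png

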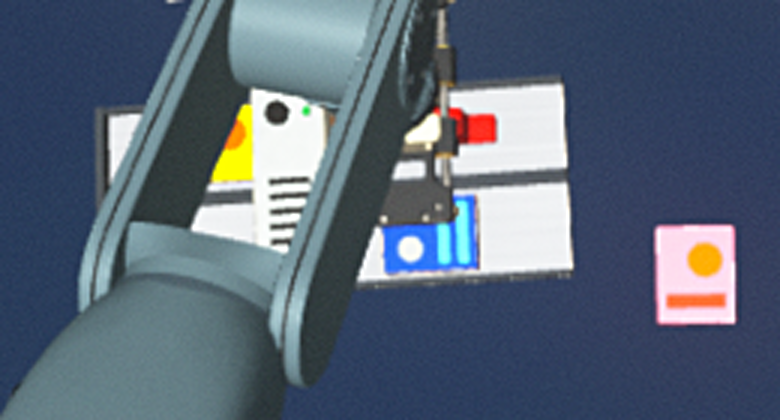

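The crop shows yellow emerging past the guard at (235,140), partly hidden by the arm. Blue is unmoved at (430,235). I push 32 mm more, then back out.

```bash
python3 -m pendant '[[[8,0,0],[0,0,0],-1],[[16,0,0],[0,0,0],-1],[[23,0,0],[0,0,0],-1],[[28,0,0],[0,0,0],-1],[[31,0,0],[0,0,0],-1],[[32,0,0],[0,0,0],-1],[[32,0,0],[0,0,0],-1],[[10,0,0],[0,0,0],-1],[[-30,0,0],[0,0,0],-1],[[-80,0,0],[0,0,0],-1]]' 40
python3 -m pendant '[[[-50,0,0],[0,0,0],-1],[[-100,0,0],[0,0,0],-1],[[-150,0,0],[0,0,0],-1],[[-180,0,-30],[0,0,0],-1],[[-180,0,-60],[0,0,0],-1],[[-180,0,-60],[0,0,0],-1],[[-180,0,-60],[0,0,0],-1],[[-180,0,-60],[0,0,0],-1],[[-180,0,-60],[0,0,0],-1],[[-180,0,-60],[0,0,0],-1]]' 40
python3 look.py p4.png 2>/dev/null
```

```text
time: 10.85
eef_pos: [0.6178, -0.072, 0.039]
orientation: [3.141, 0.0, 1.643]
force: [0.6, 0.1, -0.8]
gripper_width: 0.0229
grip_force: 40.0
time: 12.1
eef_pos: [0.6304, -0.2492, 0.0984]
orientation: [-3.141, -0.0, 1.642]
force: [-0.3, -0.2, -0.8]
gripper_width: 0.0232
grip_force: 40.0
tcp tunnel [  42.3 -371.8] z 0.0984 yaw 1.642
28 50 bar top z 0.0886 ymid 0.3
50 75 bar top z 0.0885 ymid 0.1
75 100 bar top z 0.0884 ymid 0.2
100 118 bar top z 0.0884 ymid 0.1
yellow 671 [[12.4, 51.9], [76.2, 127.0]] ((44.680755615234375, 89.25923156738281), (77.46735382080078, 65.70458984375), 89.41836547851562) 0.0269
blue 373 [[-71.1, -118.2], [-11.2, -61.2]] ((-40.93632507324219, -90.19479370117188), (58.9531364440918, 62.87564468383789), 87.21435546875) 0.0268
```

View pics/p4.png

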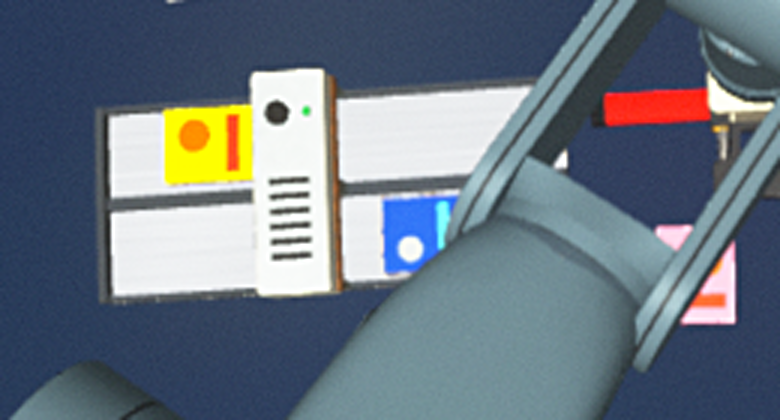

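Yellow lies at tunnel y ≈50–128, clear of the guard's edge at +30. Blue hasn't moved. I lay the stick down at about (0.645,-0.26), on open table.

```bash
python3 -m pendant '[[[-6,7,10],[0,0,0],-1],[[-12,14,40],[0,0,0],-1],[[-12,14,62],[0,0,0],-1],[[-12,14,71],[0,0,0],-1],[[-12,14,74.5],[0,0,0],-1],[[-12,14,74.5],[0,0,0],-1],[[-12,14,74.5],[0,0,0],-1],[[-12,14,74.5],[0,0,0],0.0],[[-12,14,74.5],[0,0,0],0.0],[[-12,14,74.5],[0,0,0],0.0]]' 40
python3 -m pendant '[[[0,0,0],[0,0,0],0],[[0,0,0],[0,0,0],0],[[0,0,-15],[0,0,0],0],[[0,0,-45],[0,0,0],0],[[0,0,-90],[0,0,0],0],[[0,0,-130],[0,0,0],0],[[0,0,-160],[0,0,0],0],[[-60,0,-160],[0,0,0],0],[[-120,0,-160],[0,0,0],0],[[-180,0,-160],[0,0,0],0]]'
cat > fin.py <<'E'
from h import *
th=np.radians(4.1); g=np.array([.5616,.1186]); A=np.array([[np.cos(th),np.sin(th)],[-np.sin(th),np.cos(th)]])
s=cam('top'); X=cloud(s); H=cv2.cvtColor(s['img'],cv2.COLOR_RGB2HSV); Z=X[...,2]; t=1e3*((X[...,:2]-g)@A.T)
red=((H[...,0]<6)|(H[...,0]>174))&(H[...,1]>150)&(X[...,0]>.55)&(X[...,0]<.72)&(X[...,1]>-.35)&(X[...,1]<-.08)
p=X[red&(Z<.03)]; print('bar',np.percentile(p,[1,50,99],axis=0).round(3).tolist(),'tunnel y max',t[red][:,1].max().round(1))
save('p5.png',s['img'])
E
python3 fin.py; python3 look.py p6.png 2>/dev/null | tail -2
```

```text
time: 13.45
eef_pos: [0.6455, -0.2607, 0.0247]
orientation: [3.141, 0.0, 1.642]
force: [0.9, 0.9, -0.4]
gripper_width: 0.0455
grip_force: 0.0
time: 14.7
eef_pos: [0.6584, -0.4417, 0.1864]
orientation: [3.14, 0.001, 1.642]
force: [1.0, -0.5, 0.5]
gripper_width: 0.0466
grip_force: 0.0
bar [[0.629, -0.291, -0.004], [0.643, -0.193, 0.014], [0.672, -0.142, 0.023]] tunnel y max -265.3
yellow 671 [[12.1, 51.8], [76.9, 127.3]] ((44.46065902709961, 89.69273376464844), (66.58846282958984, 78.04901123046875), 0.0791148766875267) 0.0268
blue 458 [[-69.2, -136.8], [-10.8, -61.2]] ((-40.110389709472656, -99.49420928955078), (76.9790267944336, 60.61894226074219), 87.91912841796875) 0.0265
```

View pics/p5.png

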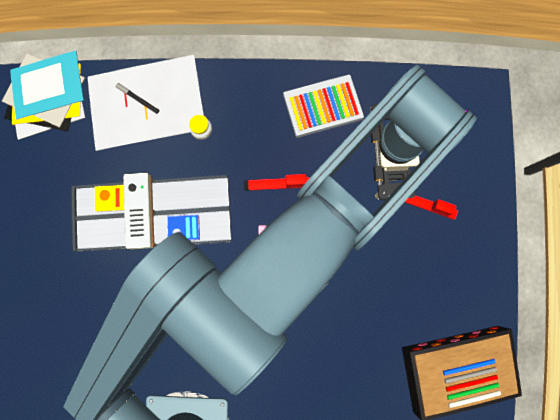

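The stick lies flat on the table at (278,182), off the bed, which ends at x≈230. Yellow is clear of the guard at (109,198), blue is in place at (183,228), and the robot is touching nothing.

```bash
python3 -c "
from plant import manip
print(manip.finish_job())"
```

```text
the job is handed in; nothing more can be done
None
```

The job is handed in: the yellow panel lies flat on the outfeed bed about 20 mm clear of the guard, the blue panel has not moved, and the push stick is back flat on the table off the machine, after about 15 s of the 59 s allowed.

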